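# Hang the suction lifter in its ring stand

## Robot

A 6-joint arm with a two-finger parallel gripper is mounted at the origin on a cart in front of the work surface, level with it; the furniture and walls round the work are solid. World frame = base frame: x ahead of the robot, y to its left, z up, the work surface at z = 0. Lengths are in m, angles in rad, forces in N, time in s.
With the tool pointing down it reaches from about 0.425 to 1.125 m from the base axis. Payload 14.9 kg.
Tool frame: the origin (TCP) lies on the mounting face of the last link; the fingertips stand 191 mm ahead of it and the grasp point (between the pads) lies 172 mm ahead of it; z points along the fingers, y is the line along which they close (so a half turn about z gives the same grasp; the last joint's range is limited). The gripper opens to 91 mm and grips with 3 to 60 N. Pads are 32 mm wide; open, the fingers measure 118 mm over their backs; the gripper's body (76 mm by 178 mm) begins 60 mm behind the grasp point.
Start: joints at [-1.187, 0.379, 1.734, -0, 1.028, -0.033], TCP at [0.283, -0.64, 0.405] pointing down, gripper open.
Joint ranges: [-2.77, 2.77], [-0.74, 2.19], [0, 2.66], [-1.06, 4.2], [0.31, 2.87], [-3.08, 3.08]. Speed limits (rad/s): [1.89, 1.89, 2.39, 3.14, 3.14, 3.14].

## Interface

Orientations are given as a unit quaternion [x, y, z, w].
In Python, from workcell import readout, read_camera, arm gives the robot as it stands. The module is installed in compiled form; this text tells all that it offers.
- The arm moves only by the tool move_arm, never from a script. Its argument "motion" is a list of rows, each a list of 7 numbers: the opening, from 0 (shut) to 1 (fully open), then the shift along the tool's x, y, z in cm, then the turn, a rotation vector about the tool's x, y, z in degrees. A call has 1 to 5 rows; each row is the pose to reach, as a shift and turn from the pose commanded when the call began, along the tool's axes at that moment; what a row does not reach only later rows make up. A row lasts 1/8 s, in which the tool goes at most 62.5 mm and 10.7 degrees, less where a joint would pass 70% of its speed; a pose out of reach is approached as far as the arm can. A call with a gripper value outside its range is refused whole. The fingers move at their own pace and stop on an object; the grip force is fixed at half the most. Time passes only in rows, so rows that repeat a pose let the fingers close. It gives the time, the measured TCP pose, the force, the opening and the grip force at its end, in the units of the state.
- readout.get_state(): the state, without advancing time (a new reading comes with each control period).
- read_camera(name): name is "scene" or "top"; returns a dict with "image" (384x512x3 uint8, red, green, blue), "intrinsics" (3x3 intrinsics, pixels), "cam_to_world" (4x4, takes a point from camera to world coordinates). Camera axes: x right, y down, z forward; pixel columns grow to the right and rows downward; lengths in m; the calibration is good to about 2 mm. A picture is of the moment at which its call begins. There is no depth.
- arm.finish_job(): hands the job in; it is judged then, once.
The state is a dict: "t": time; "joints": joint angles; "joint_vel": joint speeds; "joint_torque": joint torques, N m; "eef_pos": TCP position; "tool_rot": TCP orientation; "force": force on the tool from outside, world axes, zero at the start; "torque": the same for the moment, N m; "gripper_width": finger opening in m; "grasp_force": force on a finger pad.
Only numpy, scipy, OpenCV 4.12 (cv2) and the standard library are available. Lean on these libraries where they do the work, as an engineer would, in place of code of your own. Each camera call takes 0.05 s, during which the arm holds its last target. There are 200 camera calls.

## Task

Two hand-held suction lifters stand handle-down in the rack on the bench. Take the one with the wide head and hang it in the ring of the ring stand: handle down through the ring until its head is caught by the ring, hanging upright and at rest. Leave the lifter with the narrow head standing in the rack.

Things in the scene. Friction and masses are not known exactly. Their poses are not given: they have to be found in the camera images.
- wide_lifter: Lifter to hang: round tool standing head up in either rack hole (lean up to 3 deg), 132 mm tall, 0.1 kg. Origin: foot of handle; z along the handle to the head. From the foot: aluminium handle, dia 14, to 90 mm; white cone widening to dia 46 at 106; white hub dia 46 to 126; black rubber cup lip dia 38 to 132.
- wide_lifter_hub (a point): Point on the wide lifter's axis at the middle height of its white hub (dia 46 mm, 20 mm high), where it is to be gripped: 116 mm above its foot, 16 mm below the top of the cup lip.
- narrow_lifter: The other lifter, to stay in the rack: same heights, handle and materials as the wide one, but its white hub is only 26 mm in diameter, so it would fall through the ring. Origin: foot of its handle; z up the handle. It stands in the other hole.
- rack: White block 60 (x) by 150 (y) by 45 mm high on a thin grey foot plate 72 x 162 mm, fixed. Two round holes, dia 17 mm, at y = +40 and -40 mm, x = 0, from the top down to 5 mm above the bench, one lifter in each. Origin: centre of the underside; z up. Beside each head there is free room for fingers in +x and -x.
- stand: Ring stand, fixed: dark base plate 105 x 80 x 8 mm, steel post, short aluminium arm along x carrying a level ring. Origin: on the bench under the ring's centre; z up. The post is 56 mm from it in +x; its collar (dia 22) tops out at 117 mm. The +y and -y sides of the ring are free. A wide lifter hung by its cone has its foot about 18 mm above the bench.
- ring_top (a point): Centre of the ring's mouth at its upper rim, 118 mm above the bench; axes as the stand's. Ring: aluminium, inner dia 34, outer dia 44, 12 mm high, open below down to the base plate (8 mm above the bench).

How it is judged:
By the outcome, as a careful person would: the job done as asked, in the order asked, and still so for the second after the job is handed in, with the robot touching nothing.
It also fails if it takes over 42 s, if anything falls off the work surface, if the arm or the gripper's body presses on something with over 40 N, if the wrist force passes 120 N, or if a joint passes its speed limit or range.

## Working session

There is one attempt and no reset: what is moved stays moved. The work goes in short steps, Python scripts to look and compute and a tool call to move; the robot and the scene stay as the last step left them, time stands still between calls to the robot, and variables do not carry over. Pictures are saved under pics/ and viewed, at most 10 in all, crops included, and the job is handed in when it is done.

Besides the shell and the picture viewer there is one more tool, called as name([rows], argument=value, ...), one row to a line, values as JSON. move_arm: Moves the arm, as the interface text tells. Its arguments: {"type":"object","properties":{"motion":{"type":"array"}},"required":["motion"]}

```bash
mkdir -p pics; cat > h.py <<'E'
import numpy as np, cv2
from workcell import readout, read_camera, arm
def ray(c,u,v):
    d=np.linalg.inv(c["intrinsics"])@[u,v,1]; T=np.array(c["cam_to_world"]); return T[:3,3],T[:3,:3]@d
def atz(c,u,v,z):
    o,d=ray(c,u,v); return o+d*(z-o[2])/d[2]
def proj(c,p):
    T=np.linalg.inv(c["cam_to_world"]); q=c["intrinsics"]@(T[:3,:3]@np.array(p)+T[:3,3]); return q[:2]/q[2]
def save(c,n): cv2.imwrite(f"pics/{n}.png",c["image"][:,:,::-1])
E
python3 - <<'E'
from h import *
np.set_printoptions(precision=3,suppress=True)
a=read_camera("scene");b=read_camera("top")
im=np.vstack([a["image"],b["image"]])
save(a,"s0");save(b,"t0")
for c in(a,b):print(c["intrinsics"],c["cam_to_world"])
print(readout.get_state())
E
```

```text
[[364.068   0.    246.399]
 [  0.    364.068 190.894]
 [  0.      0.      1.   ]] [[ 0.805 -0.25   0.538  0.068]
 [-0.593 -0.375  0.713 -0.602]
 [ 0.024 -0.893 -0.45   0.476]
 [ 0.     0.     0.     1.   ]]
[[467.139   0.    255.516]
 [  0.    467.139 192.963]
 [  0.      0.      1.   ]] [[ 0.004 -0.992  0.125  0.398]
 [-1.    -0.004 -0.    -0.021]
 [ 0.001 -0.125 -0.992  1.148]
 [ 0.     0.     0.     1.   ]]
{'t': 0.1, 'joints': array([-1.187,  0.379,  1.735,  0.   ,  1.029, -0.033]), 'joint_vel': array([-0.   , -0.002,  0.001, -0.   , -0.   ,  0.001]), 'joint_torque': array([  0.   , -76.504, -43.529,   0.065,   0.04 ,  -0.   ]), 'eef_pos': array([ 0.283, -0.64 ,  0.404]), 'tool_rot': array([ 0.978,  0.207, -0.   , -0.001]), 'force': array([-0.18 ,  0.072,  0.029]), 'torque': array([-0.004, -0.019, -0.019]), 'grasp_force': 0.0, 'gripper_width': 0.09109530581522898}
```

View pics/s0.png

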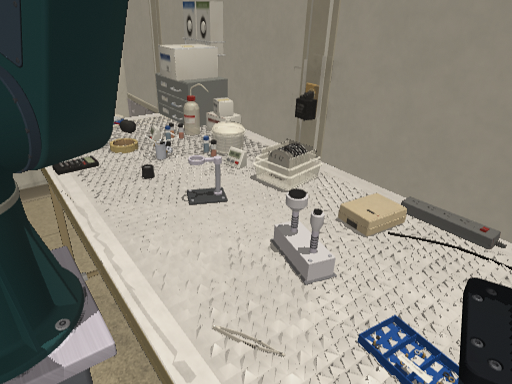

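View pics/t0.png

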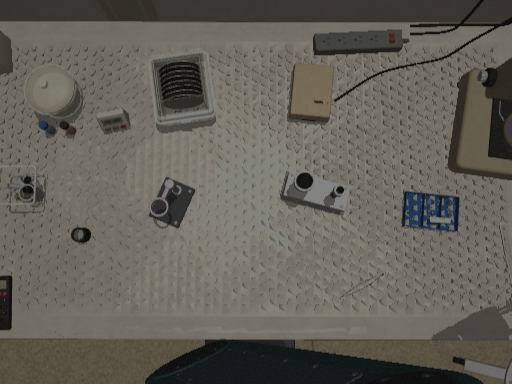

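The wide head is at about top (304,181), the narrow one at (340,190), and the ring at (160,207). In the scene view the wide head is at (297,197) and the ring at (199,160). I'll zoom in on both.

```bash
python3 - <<'E'
from h import *
a=cv2.imread("pics/s0.png");b=cv2.imread("pics/t0.png")
z=lambda im,x,y,w,h,k:cv2.resize(im[y:y+h,x:x+w],None,fx=k,fy=k,interpolation=cv2.INTER_CUBIC)
g=np.vstack([np.hstack([z(b,275,160,80,60,5),z(b,140,170,80,60,5)]),np.hstack([z(a,265,180,80,60,5),z(a,175,145,80,60,5)])])
cv2.imwrite("pics/z.png",g)
E
```

```text
(no output)
```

View pics/z.png

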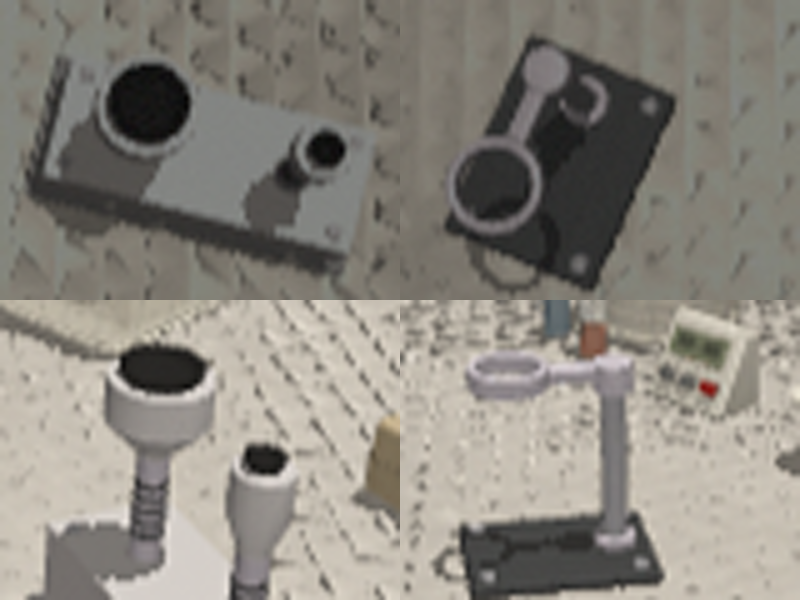

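```bash
python3 - <<'E'
from h import *
np.set_printoptions(precision=4,suppress=True)
a=read_camera("scene");b=read_camera("top")
B=lambda x,y,x0,y0:((x+.5)/5-.5+x0,(y+.5)/5-.5+y0)
def tri(p,q):
    o,d=ray(b,*p);o2,e=ray(a,*q)
    s=np.linalg.lstsq(np.c_[d,-e],o2-o,rcond=None)[0]; return o+d*s[0],o2+e*s[1]
w=B(148,102,275,160);n=B(326,150,275,160);r=B(95,184,140,170);p=B(146,70,140,170)
print("lip top",atz(b,*w,.137),"tri",tri(w,B(163,69,265,180)))
print("narrow",atz(b,*n,.137),tri(n,B(265,159,265,180)))
print("ring",atz(b,*r,.118),tri(r,B(109,66,175,145)),"post",atz(b,*p,.117))
for q in[(68,58),(375,130),(340,262),(40,178)]:print("rack",atz(b,*B(*q,275,160),.045))
E
```

```text
lip top [ 0.5552 -0.1277  0.137 ] tri (array([ 0.5557, -0.1281,  0.1334]), array([ 0.5572, -0.1293,  0.1338]))
narrow [ 0.5343 -0.2053  0.137 ] (array([ 0.5346, -0.2057,  0.1344]), array([ 0.5361, -0.2071,  0.1349]))
ring [0.4977 0.1934 0.118 ] (array([0.4976, 0.1933, 0.1182]), array([0.4999, 0.1921, 0.1182])) post [0.5489 0.1724 0.117 ]
rack [ 0.5906 -0.0993  0.045 ]
rack [ 0.5564 -0.2456  0.045 ]
rack [ 0.4931 -0.2277  0.045 ]
rack [ 0.5327 -0.0857  0.045 ]
```

```bash
cat >> h.py <<'E'
from scipy.spatial.transform import Rotation as R
def go(x,y,z,th):
    s=readout.get_state(); r=R.from_quat(s["tool_rot"]); t=R.from_euler("z",th,degrees=True)*R.from_quat([1,0,0,0])
    print("shift cm",(r.inv().apply(np.array([x,y,z])-s["eef_pos"])*100).round(2),"turn",(r.inv()*t).as_rotvec(degrees=True).round(2),"t",s["t"],"F",s["force"].round(1),"w",s["gripper_width"],"j",s["joints"].round(2))
E
python3 -c "
from h import *
go(.419,-.384,.404,76.8);go(.555,-.128,.404,76.8)"
```

```text
shift cm [ 22.77 -17.92   0.05] turn [-3.000e-02 -2.000e-02 -5.292e+01] t 0.2 F [-0.5 -0.2  0.4] w 0.09101881800702612 j [-1.19  0.38  1.73  0.    1.03 -0.03]
shift cm [ 45.57 -35.82   0.06] turn [-3.000e-02 -2.000e-02 -5.292e+01] t 0.2 F [-0.5 -0.2  0.4] w 0.09101881800702612 j [-1.19  0.38  1.73  0.    1.03 -0.03]
```

move_arm([
  [1,4.6,-3.6,0,0,0,-10.5],
  [1,9.1,-7.2,0,0,0,-21],
  [1,13.7,-10.8,0,0,0,-31.5],
  [1,18.2,-14.3,0,0,0,-42],
  [1,22.8,-17.9,0,0,0,-52.5],
])

```text
t: 0.82
eef_pos: [0.4199, -0.3825, 0.4048]
tool_rot: [0.784, 0.621, 0.0, 0.0]
force: [0.7, -0.0, 1.2]
gripper_width: 0.0913
grasp_force: 0.0
```

```bash
python3 -c "
from h import *
go(.555,-.128,.38,76.8)"
```

```text
shift cm [27.87  7.29  2.48] turn [ 0.01  0.01 -0.09] t 0.825 F [ 0.7 -0.   1.2] w 0.09131538507372937 j [-0.78  0.17  2.    0.    0.96 -0.55]
```

move_arm([
  [1,5.6,1.5,0.5,0,0,0],
  [1,11.2,2.9,1,0,0,0],
  [1,16.8,4.4,1.5,0,0,0],
  [1,22.4,5.8,2,0,0,0],
  [1,27.9,7.3,2.5,0,0,0],
])

```text
t: 1.45
eef_pos: [0.5566, -0.1283, 0.3797]
tool_rot: [0.786, 0.618, 0.0, 0.0]
force: [0.6, -1.1, 1.2]
gripper_width: 0.0907
grasp_force: 0.0
```

move_arm([
  [1,0,0,0,0,0,0],
])

```text
t: 1.58
eef_pos: [0.5571, -0.1273, 0.3793]
tool_rot: [0.785, 0.62, -0.0, -0.0]
force: [0.6, 0.5, 1.1]
gripper_width: 0.0912
grasp_force: 0.0
```

```bash
python3 - <<'E'
from h import *
go(.555,-.128,.296,76.8)
a=read_camera("scene")
g=a["image"][120:300,200:420,::-1].copy()
cv2.imwrite("pics/s1.png",cv2.resize(g,None,fx=3.3,fy=3.3,interpolation=cv2.INTER_CUBIC))
E
```

```text
shift cm [-0.11 -0.19  8.33] turn [-0.02 -0.01 -0.2 ] t 1.575 F [0.6 0.5 1.1] w 0.09117924906394403 j [-0.27  0.21  2.01  0.    0.92 -0.03]
```

View pics/s1.png

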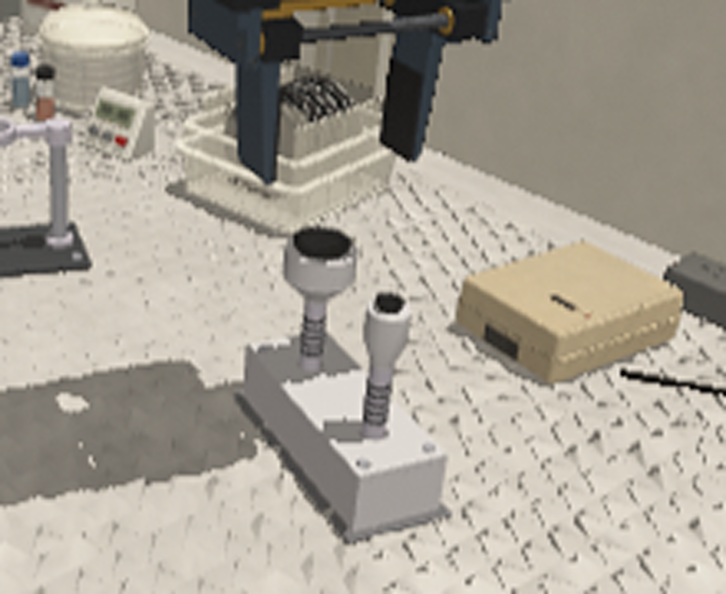

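The open fingers are centred over the wide head, at (322,245) in the crop, so I'll descend.

move_arm([
  [1,-0.1,-0.2,3.0,0,0,0],
  [1,-0.1,-0.2,6.0,0,0,0],
  [1,-0.1,-0.2,8.0,0,0,0],
  [1,-0.1,-0.2,8.5,0,0,0],
  [1,-0.1,-0.2,8.5,0,0,0],
])

```text
t: 2.25
eef_pos: [0.554, -0.131, 0.2951]
tool_rot: [0.786, 0.618, 0.0, 0.0]
force: [-0.3, -1.0, 0.3]
gripper_width: 0.091
grasp_force: 0.0
```

move_arm([
  [0,0,0,0,0,0,0],
  [0,0,0,0,0,0,0],
  [0,0,0,0,0,0,0],
  [0,0,0,0,0,0,0],
  [0,0,0,0,0,0,0],
])

```text
t: 2.88
eef_pos: [0.5539, -0.1306, 0.2948]
tool_rot: [0.786, 0.618, 0.0, 0.0]
force: [-0.0, -0.7, 1.1]
gripper_width: 0.0451
grasp_force: 30.0
```

move_arm([
  [0,0,0,-1.5,0,0,0],
  [0,0,0,-4.5,0,0,0],
  [0,0,0,-8.5,0,0,0],
  [0,0,0,-13,0,0,0],
  [0,0,0,-17,0,0,0],
])

```text
t: 3.5
eef_pos: [0.5536, -0.1305, 0.4674]
tool_rot: [0.786, 0.618, 0.0, 0.0]
force: [-0.6, -0.2, -0.7]
gripper_width: 0.0449
grasp_force: 30.0
```

```bash
python3 - <<'E'
from h import *
go(.5,.193,.465,157.7)
a=read_camera("scene");b=read_camera("top")
g=a["image"][100:280,200:360,::-1]
cv2.imwrite("pics/s2.png",cv2.resize(g,None,fx=3.3,fy=3.3,interpolation=cv2.INTER_CUBIC))
E
```

```text
shift cm [ 30.18 -12.82   0.22] turn [ 5.000e-02  4.000e-02 -8.132e+01] t 3.5 F [-0.6 -0.2 -0.7] w 0.04487523453455458 j [-0.27  0.1   1.96  0.    1.08 -0.03]
```

View pics/s2.png

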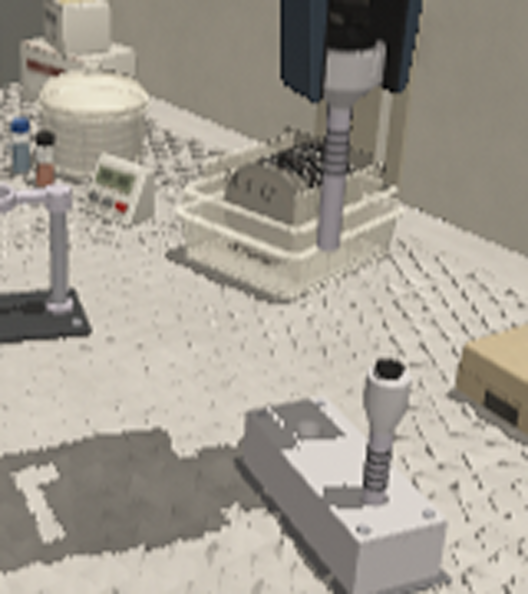

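The lifter is held and clear of the rack, and the narrow one is still standing in its hole. Next I'll carry it to the ring.

move_arm([
  [0,3.5,-1.5,0,0,0,-8],
  [0,7.2,-3.1,0,0,0,-16],
  [0,11,-4.7,0,0,0,-25],
  [0,14.8,-6.3,0,0,0,-33],
  [0,18.5,-7.9,0,0,0,-41],
])

```text
t: 4.22
eef_pos: [0.52, 0.069, 0.4646]
tool_rot: [0.518, 0.856, -0.0, -0.0]
force: [1.3, 0.6, -1.4]
gripper_width: 0.0449
grasp_force: 30.0
```

```bash
python3 -c "
from h import *
go(.5,.193,.465,157.7)"
```

```text
shift cm [11.91  3.99 -0.04] turn [-2.000e-02 -2.000e-02 -4.006e+01] t 4.225 F [ 1.3  0.6 -1.4] w 0.04491576519977229 j [ 0.09  0.03  2.05  0.    1.07 -0.39]
```

move_arm([
  [0,2.8,0.9,0,0,0,-8],
  [0,5.6,1.8,0,0,0,-17],
  [0,8.2,2.7,0,0,0,-26],
  [0,10.4,3.5,0,0,0,-34],
  [0,11.9,4,0,0,0,-40],
])

```text
t: 4.85
eef_pos: [0.5009, 0.1927, 0.4645]
tool_rot: [0.194, 0.981, -0.0, -0.0]
force: [0.0, 0.6, -1.0]
gripper_width: 0.0447
grasp_force: 30.0
```

move_arm([
  [0,0,0,0,0,0,0],
  [0,0,0,0,0,0,0],
])

```text
t: 5.1
eef_pos: [0.5013, 0.1914, 0.4646]
tool_rot: [0.197, 0.98, -0.0, -0.0]
force: [0.5, 0.1, -1.0]
gripper_width: 0.0451
grasp_force: 30.0
```

```bash
python3 - <<'E'
from h import *
go(.5,.193,.465,157.7)
z=lambda im,x,y,w,h,k:cv2.resize(im[y:y+h,x:x+w,::-1],None,fx=k,fy=k,interpolation=cv2.INTER_CUBIC)
a=read_camera("scene");b=read_camera("top")
cv2.imwrite("pics/s3.png",np.hstack([z(a["image"],150,80,100,150,4),z(b["image"],110,130,100,150,4)]))
E
```

```text
shift cm [ 0.19  0.09 -0.04] turn [-0.02 -0.01 -0.44] t 5.1 F [ 0.5  0.1 -1. ] w 0.045078743831123286 j [ 0.32  0.05  2.02 -0.    1.07 -0.85]
```

View pics/s3.png

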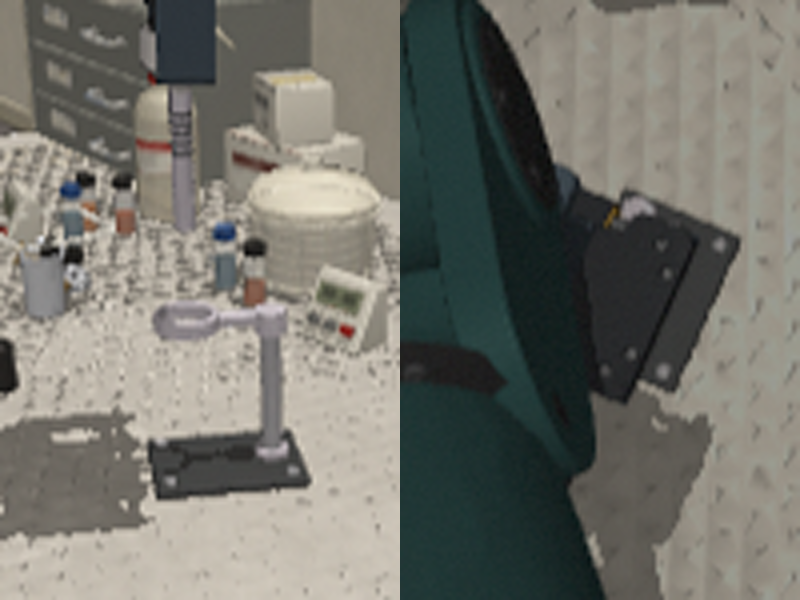

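```bash
python3 - <<'E'
from h import *
a=read_camera("scene")
f=lambda p:((proj(a,p)+.5-[150,80])*4-.5).round(1)
for x,y in[(.5013,.1914),(.499,.193)]:
  print([ (z,f([x,y,z])) for z in(.118,.1746,.26)])
# sub-pixel handle axis by rows: print aluminium column extents
im=a["image"].astype(int)
g=cv2.resize(a["image"][80:230,150:250],None,fx=4,fy=4,interpolation=cv2.INTER_CUBIC)
for r in(100,120,170,190,210,222,228,234):print(r,[tuple(int(q) for q in p) for p in g[r,160:208:4]])
print(f([.5013+.01,.1914,.1746]),f([.5013,.2014,.1746]))
E
```

```text
[(0.118, array([189.5, 312.8])), (0.1746, array([186.2, 230.5])), (0.26, array([180.9,  97.3]))]
[(0.118, array([185.2, 312.8])), (0.1746, array([181.8, 230.4])), (0.26, array([176.4,  97.3]))]
100 [(196, 188, 166), (215, 208, 182), (104, 100, 95), (97, 91, 97), (139, 132, 136), (140, 133, 138), (135, 127, 132), (118, 112, 116), (108, 105, 98), (95, 95, 86), (91, 91, 84), (93, 93, 86)]
120 [(160, 153, 134), (165, 157, 137), (153, 146, 129), (107, 103, 100), (105, 100, 105), (120, 114, 117), (113, 108, 111), (91, 87, 90), (116, 112, 102), (115, 109, 95), (94, 91, 83), (92, 92, 86)]
170 [(164, 159, 146), (167, 160, 146), (169, 157, 143), (129, 121, 120), (123, 117, 123), (136, 130, 134), (134, 128, 132), (124, 118, 122), (104, 99, 100), (115, 109, 99), (104, 101, 90), (91, 90, 84)]
190 [(149, 142, 124), (146, 138, 121), (149, 141, 121), (127, 122, 116), (123, 118, 121), (135, 129, 132), (135, 130, 132), (124, 118, 123), (116, 110, 113), (128, 122, 109), (173, 167, 152), (145, 139, 130)]
210 [(142, 133, 119), (140, 132, 116), (140, 132, 114), (138, 130, 113), (127, 121, 119), (131, 124, 129), (135, 128, 132), (133, 127, 131), (120, 114, 119), (123, 116, 105), (126, 122, 108), (156, 150, 140)]
222 [(149, 142, 130), (129, 122, 111), (137, 131, 119), (129, 122, 113), (123, 116, 118), (132, 126, 130), (137, 131, 134), (133, 127, 130), (120, 114, 118), (128, 122, 119), (130, 124, 116), (142, 135, 126)]
228 [(151, 144, 135), (156, 150, 140), (162, 156, 145), (157, 151, 141), (126, 120, 118), (128, 121, 123), (146, 139, 140), (144, 138, 139), (120, 115, 116), (138, 132, 125), (175, 168, 156), (155, 149, 137)]
234 [(151, 145, 135), (170, 163, 152), (172, 166, 153), (176, 169, 158), (184, 176, 165), (158, 151, 142), (144, 138, 130), (165, 157, 148), (182, 174, 164), (180, 174, 161), (180, 173, 162), (162, 156, 145)]
[199.8 227.8] [178.6 226.3]
```

The handle hangs nearly vertical. The foot, at crop (184,228), is within about 2 mm of the ring axis, so I'll correct that and lower it.

move_arm([
  [0,0.2,0.1,1,0,0,0],
  [0,0.2,0.1,3,0,0,0],
  [0,0.2,0.1,5.5,0,0,0],
  [0,0.2,0.1,8,0,0,0],
  [0,0.2,0.1,9,0,0,0],
])

```text
t: 5.88
eef_pos: [0.4995, 0.1933, 0.373]
tool_rot: [0.196, 0.981, -0.001, -0.001]
force: [-1.0, 0.2, -1.2]
gripper_width: 0.045
grasp_force: 30.0
```

```bash
python3 - <<'E'
from h import *
go(.4993,.193,.311,157.7)
a=read_camera("scene")
cv2.imwrite("pics/s4.png",cv2.resize(a["image"][80:230,150:250,::-1],None,fx=4,fy=4,interpolation=cv2.INTER_CUBIC))
E
```

```text
shift cm [-0.   -0.02  6.2 ] turn [-0.09 -0.1  -0.35] t 5.875 F [-1.   0.2 -1.2] w 0.04502672372165341 j [ 0.33  0.16  2.08  0.    0.9  -0.85]
```

View pics/s4.png

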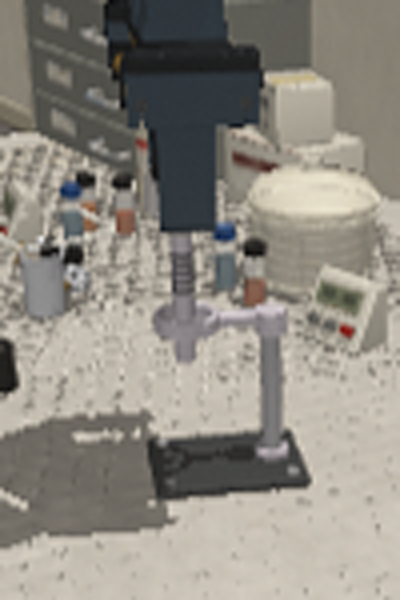

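The handle has passed through the ring, with the foot visible below it at (186,355). I'll lower it the rest of the way.

move_arm([
  [0,0,0,2,0,0,0],
  [0,0,0,4,0,0,0],
  [0,0,0,5.4,0,0,0],
  [0,0,0,6.1,0,0,0],
  [0,0,0,6.2,0,0,0],
])

```text
t: 6.55
eef_pos: [0.5001, 0.1935, 0.3128]
tool_rot: [0.196, 0.981, -0.0, -0.0]
force: [1.1, 0.6, -0.9]
gripper_width: 0.045
grasp_force: 30.0
```

move_arm([
  [0,0,0,0.1,0,0,0],
  [0,0,0,0.2,0,0,0],
  [0,0,0,0.2,0,0,0],
])

```text
t: 6.92
eef_pos: [0.5, 0.1935, 0.3109]
tool_rot: [0.196, 0.981, 0.0, 0.0]
force: [-0.5, 0.2, -0.7]
gripper_width: 0.045
grasp_force: 30.0
```

move_arm([
  [0,0,0,0.1,0,0,0],
  [0,0,0,0.2,0,0,0],
  [0,0,0,0.2,0,0,0],
])

```text
t: 7.3
eef_pos: [0.5, 0.1935, 0.3087]
tool_rot: [0.196, 0.981, -0.0, -0.0]
force: [0.3, 0.3, -1.7]
gripper_width: 0.0451
grasp_force: 30.2
```

move_arm([
  [0.6,0,0,0,0,0,0],
  [0.8,0,0,0,0,0,0],
  [1,0,0,0,0,0,0],
  [1,0,0,0,0,0,0],
  [1,0,0,0,0,0,0],
])

```text
t: 7.92
eef_pos: [0.5, 0.1935, 0.3088]
tool_rot: [0.196, 0.981, -0.0, -0.0]
force: [0.2, 0.1, 0.5]
gripper_width: 0.0905
grasp_force: 0.0
```

move_arm([
  [1,0,0,-1,0,0,0],
  [1,0,0,-3,0,0,0],
  [1,0,0,-6,0,0,0],
  [1,0,0,-10,0,0,0],
  [1,0,0,-14,0,0,0],
])

```text
t: 8.55
eef_pos: [0.4998, 0.1934, 0.4507]
tool_rot: [0.196, 0.981, 0.0, 0.0]
force: [0.7, 0.3, 0.9]
gripper_width: 0.0911
grasp_force: 0.0
```

move_arm([
  [1,0,0,0,0,0,0],
  [1,0,0,0,0,0,0],
  [1,0,0,0,0,0,0],
  [1,0,0,0,0,0,0],
  [1,0,0,0,0,0,0],
])

```text
t: 9.18
eef_pos: [0.5, 0.1935, 0.4482]
tool_rot: [0.196, 0.981, -0.0, -0.0]
force: [-0.9, 0.6, -0.6]
gripper_width: 0.0912
grasp_force: 0.0
```

```bash
python3 - <<'E'
from h import *
a=read_camera("scene")
cv2.imwrite("pics/s5.png",cv2.resize(a["image"][80:290,150:350,::-1],None,fx=2.8,fy=2.8,interpolation=cv2.INTER_CUBIC))
E
```

```text
(no output)
```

View pics/s5.png

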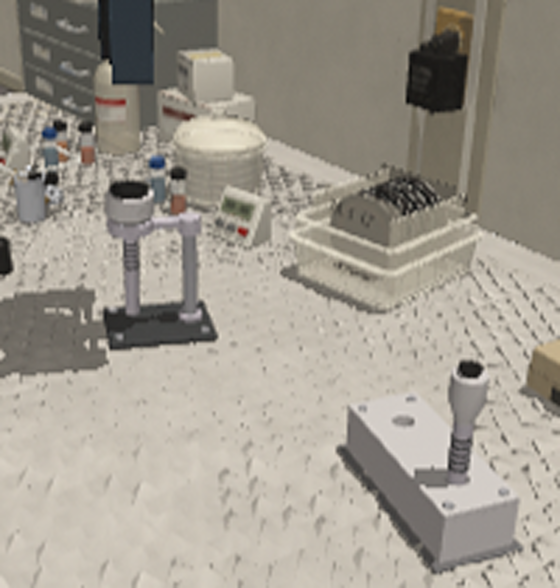

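The wide lifter hangs upright in the ring, with its head at (130,205) and its foot at (132,312). The narrow one still stands in the rack at (465,420), and the gripper is clear of both.

```bash
python3 -c "
from workcell import arm
print(arm.finish_job())"
```

```text
the job is handed in; nothing more can be done
None
```

The wide lifter hangs upright by its cone in the ring, the narrow one still stands in the rack, and the job was handed in with the gripper clear after about 9 s of robot time.

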